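# Unhook the brush washer from its sprung-keeper hook

### The job

Take the brush-washer pot off the locking hook by its wooden grip: push it back gently against the hook's sprung keeper until its bar is clear of the lips, keep the keeper pressed while you lift the bar above them, and then draw the pot off forwards. Stand it gently upright, wholly on the round cork mat, and let go. Never force the hook, keep the pot upright, and leave the other things on the table where they are.

Things in the scene. Friction and masses are not known exactly. Their poses are not given: they have to be found in the camera images.
- pot_grip (a point): Centre of the pot's upright square wooden grip, 22 x 22 mm, 46 mm high, flat faces towards x and y. It stands on an 8 mm neck on the middle of the bail's bar; this point is 31 mm above the top of the bar and 144 mm above the pot's foot. z up, y along the bar.
- pot: Rigid metal brush-washer pot, about 0.4 kg, origin at the centre of its foot. Round body 84 mm across, 60 mm high; fixed bail above: a level steel bar 82 mm along y, 10 mm along x, 8 mm thick, underside 105 mm above the foot, over a window 70 mm wide and 45 mm high. It hangs by this bar on the hook.
- stand: Fixed steel hook stand; origin at table level under its column (24 mm thick, 160 mm high). x is level and points from the hook's open end back to the column, z up. The hook (next entries) is on an arm ahead of the column, at about x = -95 mm. It must not be forced: at most 25 N between pot and stand.
- hook_nominal (a point): Fixed point of the stand (x -95, z 145 mm, its axes). The bar rests here on two level prongs, 8 mm wide, at y +/-22 mm, tops at this height, grip between them. They end 25 mm ahead (-x), turn up, then back as lips that cover the first 33 mm behind the upturned ends, 3 mm over the bar, lip tops 17 mm up. The whole hook is clamped up to 11 mm nearer or farther along x: not measured.
- column_top (a point): Top of the stand's column. Between it and the lips is the keeper, a steel cross plate sliding along +x: 3 N starts it, 9 N at its firm stop after 9 mm. The bar lies loose up to 26 mm ahead of it, and clears the lips once it has pushed the keeper 5 mm or more (7 to 31 mm push from the start); held there, it can be lifted over the lips, then drawn off to -x. The keeper springs back.
- mat: Fixed round cork mat, 130 mm across, 6 mm thick, lying flat; origin at the centre of its underside. (A square white tile of similar size lies elsewhere and is not it.)
- tube_big: Bystander, to be left alone: large lying paint tube, 120 x 30 x 14 mm; origin at the centre of its underside.
- tube_small: Bystander, to be left alone: small lying paint tube, 90 x 30 x 14 mm; origin at the centre of its underside.
- stapler: Bystander, to be left alone: hand staple gun standing on its base, 170 x 26 mm, 120 mm high; origin at the centre of its underside.
- ink_bottle: Bystander, to be left alone: ink jar, 48 mm across, 75 mm high; origin at the centre of its underside.
- paint_bottle: Bystander, to be left alone: paint bottle, 54 mm across, 130 mm high; origin at the centre of its underside.
- eraser: Bystander, to be left alone: white eraser block, 60 x 24 x 14 mm; origin at the centre of its underside.
Mind the look-alikes: they are no part of the job. Of the things that look like the mat, take the one that is nearest to the robot's base at the start. Leave any red look-alike of the pot alone.

How it is judged:
By the outcome, as a careful person would: the job done as asked, in the order asked, and still so for the second after the job is handed in, with the robot touching nothing.
It also fails if it takes over 58 s, if anything falls off the work surface, if the arm or the gripper's body presses on something with over 40 N, if the wrist force passes 120 N, or if a joint passes its speed limit or range.

### The arm

A 6-joint arm with a two-finger parallel gripper is mounted at the origin on the work surface. World frame = base frame: x ahead of the robot, y to its left, z up, the work surface at z = 0. Lengths are in m, angles in rad, forces in N, time in s.
With the tool pointing down it reaches from about 0.375 to 0.975 m from the base axis. Payload 3.8 kg.
Tool frame: the origin (TCP) lies at the very end of the fingers, on their centre line; the grasp point (between the pads) lies 19 mm behind it (robot.grasp_offset is the z of the grasp point in the tool frame, in m); z points along the fingers, y is the line along which they close (so a half turn about z gives the same grasp; the last joint's range is limited). The gripper opens to 85 mm and grips with 20 to 120 N. Pads are 22 mm wide; open, the fingers measure 114 mm over their backs; the gripper's body (76 mm by 85 mm) begins 54 mm behind the grasp point. The pads swing forward as they close: fully open they stand 13 mm farther back than shut.
Start: joints at [1.193, 0.264, 1.604, -0, 1.274, -0.037], TCP at [0.226, 0.636, 0.231] pointing down, gripper open.
Joint ranges: [-2.63, 2.63], [-0.94, 2.18], [0.31, 2.57], [-1.31, 4.45], [0, 2.66], [-2.55, 2.55]. Speed limits (rad/s): [2.57, 2.57, 3.14, 3.14, 3.14, 3.14].

### API

Orientations are given as [roll, pitch, yaw] about the fixed x, y, z axes, in that order (R = Rz(yaw) Ry(pitch) Rx(roll)).
In Python, from workcell import robot gives the robot as it stands. The module is installed in compiled form; this text tells all that it offers.
- The arm moves only by the shell command python3 -m handwheel 'ROWS' [OPENING] [FORCE]. ROWS is JSON, a list of rows, each a list of 2 entries, a list of its own where there are three numbers: the shift along the world's x, y, z in cm, then the turn about the world's z in degrees. A call has exactly 10 rows; each row shifts and turns the commanded pose from where the row before left it; what a row does not reach is not made up. A row lasts 1/12 s, in which the tool goes at most 41.7 mm and 7.16 degrees, less where a joint would pass 70% of its speed; a pose out of reach is approached as far as the arm can. A call is refused whole if a number of a shift passes 4.17 or a number of a turn 7.16, either way. A call with a gripper value outside its range is refused whole. OPENING is the opening, from 0 (shut) to 1 (fully open), set as the call begins (- or left out, the last holds). The fingers move at their own pace and stop on an object; FORCE is the grip in N (left out, the last holds). Time passes only in rows, so rows that do not move let the fingers close, or fill a call up. It gives the time, the measured TCP pose, the force, the opening and the grip force at its end, in the units of the state.
- robot.read_state(): the state, without advancing time (a new reading comes with each control period).
- robot.get_image(name): name is "scene" or "top"; returns (picture, depth): 480x640x3 uint8, red, green, blue; 480x640 float32, m along the optical axis (not along the pixel's ray), 0 where there is no reading.
- robot.camera_params(name): a dict with "camera_matrix" (3x3 intrinsics, pixels), "eye" and "attitude" of the camera in the world. Camera axes: x right, y up, looking along -z (the intrinsics and any distortion apply to the point x, -y, -z); pixel columns grow to the right and rows downward; lengths in m; the calibration is good to about 2 mm. A picture is of the moment at which its call begins. camera_params takes no time and is no camera call.
- robot.close_job(): hands the job in; it is judged then, once.
The state is a dict: "time": time; "q": joint angles; "joint_velocities": joint speeds; "joint_efforts": joint torques, N m; "position": TCP position; "orientation": TCP orientation; "ft_force": force on the tool from outside, world axes, zero at the start; "ft_torque": the same for the moment, N m; "grip_width": finger opening in m; "finger_force": force on a finger pad.
Only numpy, scipy, OpenCV 4.12 (cv2) and the standard library are available. Lean on these libraries where they do the work, as an engineer would, in place of code of your own. Each camera call takes 0.05 s, during which the arm holds its last target. There are 200 camera calls.

## Working session

There is one attempt and no reset: what is moved stays moved. The work goes in short steps, Python scripts to look and compute and a shell command to move; the robot and the scene stay as the last step left them, time stands still between calls to the robot, and variables do not carry over. Pictures are saved under pics/ and viewed, at most 10 in all, crops included, and the job is handed in when it is done.

```bash
mkdir -p pics
cat > h.py <<'E'
from workcell import robot
import numpy as np, cv2
def grab(n):
    im,d=robot.get_image(n); p=robot.camera_params(n); return im,d,p
def R_of(p):
    a=np.array(p["attitude"],float)
    if a.shape==(3,3): return a
    from scipy.spatial.transform import Rotation as Ro
    return Ro.from_euler('xyz',a).as_matrix() if a.size==3 else Ro.from_quat(a).as_matrix()
def ray(p,u,v):
    K=np.array(p["camera_matrix"]); dist=p.get("distortion")
    uv=cv2.undistortPoints(np.array([[[u,v]]],float),K,None if dist is None else np.array(dist,float))[0,0]
    return R_of(p)@np.array([uv[0],-uv[1],-1.0])
def onplane(p,u,v,z):
    r=ray(p,u,v); e=np.array(p["eye"]); return e+r*(z-e[2])/r[2]
def cloud(p,d):
    vv,uu=np.mgrid[0:480,0:640]; K=np.array(p["camera_matrix"]); dist=p.get("distortion")
    uv=cv2.undistortPoints(np.stack([uu,vv],-1).reshape(-1,1,2).astype(float),K,None if dist is None else np.array(dist,float)).reshape(480,640,2)
    c=np.stack([uv[...,0]*d,-uv[...,1]*d,-d],-1)
    return c@R_of(p).T+np.array(p["eye"])
E
python3 - <<'E'
from h import *
for n in("scene","top"):
    im,d,p=grab(n); print(n,p)
    cv2.imwrite(f"pics/{n}0.png",im[...,::-1]); np.savez(f"{n}0.npz",im=im,d=d)
s=robot.read_state(); print(s)
E
```

```text
scene {'camera_matrix': array([[523.1059798 ,   0.        , 315.43797571],
       [  0.        , 523.1059798 , 240.43498426],
       [  0.        ,   0.        ,   1.        ]]), 'eye': array([ 1.3619382 , -0.61413478,  0.8563181 ]), 'attitude': array([ 0.93146593, -0.0101738 ,  0.89642124])}
top {'camera_matrix': array([[582.028222  ,   0.        , 318.06901282],
       [  0.        , 582.028222  , 238.31041541],
       [  0.        ,   0.        ,   1.        ]]), 'eye': array([0.46733765, 0.04198091, 1.27279001]), 'attitude': array([ 0.09959578, -0.03037982, -1.54552383])}
{'time': 0.1, 'q': array([ 1.19308346e+00,  2.64719471e-01,  1.60526097e+00, -3.94603275e-05,
        1.27370269e+00, -3.69241001e-02]), 'joint_velocities': array([-0.0006914 , -0.00253259, -0.00265547, -0.00076722,  0.00142698,
        0.00012791]), 'joint_efforts': array([ 7.07328181e-04, -5.16705823e+01, -3.68589950e+01,  9.72873954e-05,
        6.09437615e-03, -5.27482005e-07]), 'position': array([0.22538662, 0.63554492, 0.23004574]), 'orientation': array([-3.13950220e+00, -3.94899763e-05,  2.80081544e+00]), 'ft_force': array([ 0.06077692, -0.40794442,  0.57725912]), 'ft_torque': array([ 0.0574536 , -0.01751815,  0.01999169]), 'finger_force': 0.0, 'grip_width': 0.08516014542002774}
```

View pics/scene0.png

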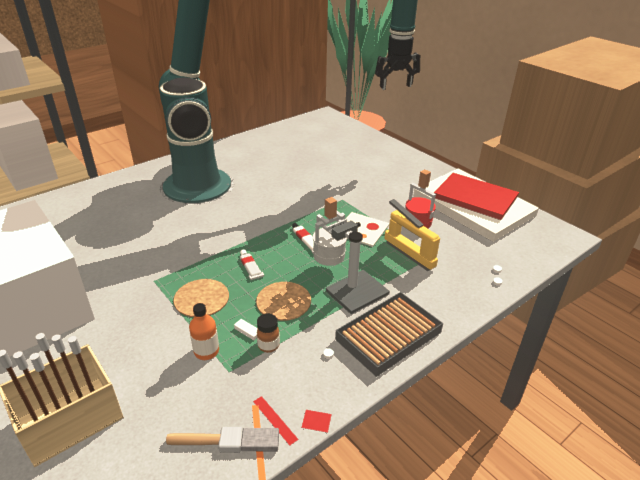

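View pics/top0.png

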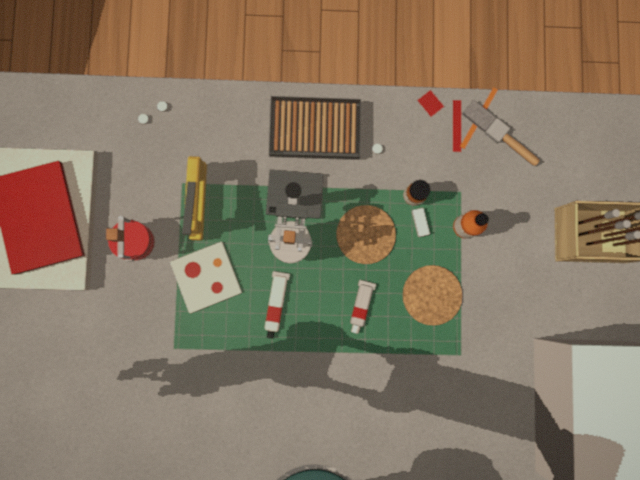

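The scene shows the pot with its wooden grip at scene (330,207) / top (289,237). The stand column is at top (293,190). Mat candidates are the cork discs at top (366,234) and (432,295); the white tile at (206,277) is not one. The red look-alike pot is at top (130,240). Next I measure these.

Run:
```python
from h import *
D={}
for n in("scene","top"):
    z=np.load(n+"0.npz"); p=robot.camera_params(n); D[n]=(z["im"],z["d"],p,cloud(p,z["d"]))
im,d,p,c=D["top"]
hsv=cv2.cvtColor(im,cv2.COLOR_RGB2HSV)
m=cv2.inRange(hsv,(8,90,60),(22,255,255)); m[:170]=0
m=cv2.morphologyEx(m,cv2.MORPH_CLOSE,np.ones((9,9)))
for k in cv2.findContours(m,0,2)[0]:
    a=cv2.contourArea(k)
    if a>60:
        (u,v),r=cv2.minEnclosingCircle(k); P=onplane(p,u,v,.006); print("cork/wood",u,v,r,a,P,np.hypot(*P[:2]))
# height clusters via both clouds around pot/stand
for n in D:
    im,d,p,c=D[n]
    hs=cv2.cvtColor(im,cv2.COLOR_RGB2HSV)
    roi=(abs(c[...,0]-.6)<.25)&(abs(c[...,1]-.1)<.2)&(d>0)
    w=roi&(c[...,2]>.13)&(hs[...,0]>4)&(hs[...,0]<20)&(hs[...,1]>100)&(c[...,1]<.2)
    q=c[w]; print(n,"grip",w.sum(),q.min(0),q.max(0)); 
    zt=q[:,2].max(); t=q[q[:,2]>zt-.004]; print(" top",len(t),t.min(0),t.max(0),(t.min(0)+t.max(0))/2)
    for lo,hi in((.12,.14),(.14,.15),(.15,.157),(.157,.164),(.164,.172),(.172,.2)):
        w=roi&(c[...,2]>lo)&(c[...,2]<hi)&~(hs[...,1]>100); vv,uu=np.nonzero(w)
        if len(vv): print(n,lo,len(vv),c[w].min(0).round(3),c[w].max(0).round(3))
im=D["scene"][0]; a=cv2.resize(im[190:320,270:410],None,fx=5,fy=4.5,interpolation=2)
cv2.imwrite("pics/c1.png",a[...,::-1])
im=D["top"][0]; a=cv2.resize(im[160:340,240:480],None,fx=3.3,fy=3.3,interpolation=2)
cv2.imwrite("pics/c2.png",a[...,::-1])
```

```text
cork/wood 432.1019287109375 294.9210205078125 30.034507751464844 2724.5 [ 0.47795601 -0.2450701   0.006     ] 0.5371231711070207
cork/wood 289.0 236.5 7.632268905639648 124.5 [0.59709052 0.07033769 0.006     ] 0.6012191625508062
cork/wood 113.63207244873047 234.49057006835938 10.01888370513916 188.5 [0.59068636 0.44985644 0.006     ] 0.7424831298439598
cork/wood 469.83746337890625 224.2366180419922 17.252986907958984 565.0 [ 0.63568424 -0.32814227  0.006     ] 0.7153822757161432
cork/wood 365.6604919433594 234.23597717285156 29.842939376831055 2664.5 [ 0.60685944 -0.09756414  0.006     ] 0.6146520475354421
cork/wood 597.8494262695312 231.5 50.63229751586914 4894.0 [ 0.62774514 -0.61507995  0.006     ] 0.8788556824852158
cork/wood 416.0 193.0 10.816754341125488 95.5 [ 0.70198338 -0.20787914  0.006     ] 0.7321163834369941
cork/wood 198.5 204.5 35.305904388427734 851.0 [0.66180742 0.27012919 0.006     ] 0.7148138486135566
scene grip 219 [0.56681309 0.0515844  0.15820371] [0.68899141 0.07633645 0.20959007]
 top 22 [0.57214123 0.0532771  0.20582897] [0.59226741 0.07259327 0.20959007] [0.
[... 176 characters left out ...]
 [0.69  0.108 0.157]
scene 0.157 347 [0.555 0.031 0.157] [0.692 0.096 0.164]
scene 0.164 9 [0.565 0.037 0.164] [0.648 0.076 0.172]
scene 0.172 7 [0.589 0.072 0.172] [0.592 0.075 0.192]
top grip 138 [0.56610384 0.05496352 0.15247001] [0.58712157 0.07860599 0.21334825]
 top 34 [0.56793391 0.05653075 0.20937935] [0.5861437  0.07498971 0.21334825] [0.5770388  0.06576023 0.2113638 ]
top 0.12 283 [0.568 0.026 0.12 ] [0.681 0.277 0.139]
top 0.14 117 [0.555 0.036 0.142] [0.622 0.106 0.15 ]
top 0.15 276 [0.557 0.024 0.15 ] [0.686 0.107 0.157]
top 0.157 663 [0.556 0.024 0.157] [0.688 0.107 0.164]
top 0.164 205 [0.555 0.034 0.164] [0.685 0.093 0.172]
top 0.172 12 [0.566 0.055 0.173] [0.571 0.076 0.2  ]
```

View pics/c1.png

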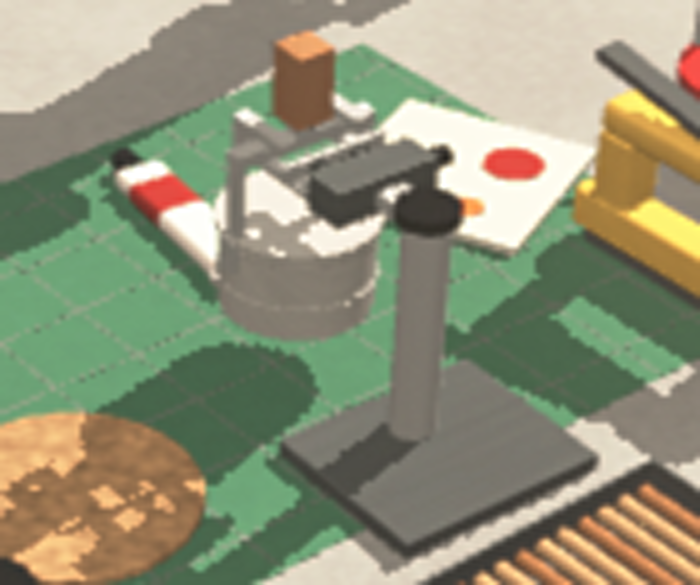

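View pics/c2.png

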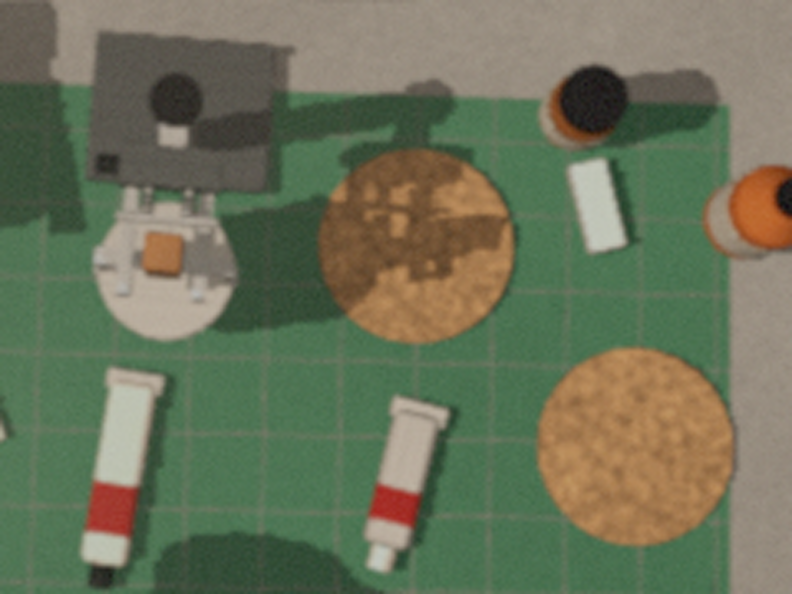

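The crops confirm the layout. Mat candidates are the sunlit disc at top (432,295), 0.537 m from the base, and the shaded disc at (366,234), 0.615 m away. The first is the nearer one, so it is the mat. The grip sits mid-bar, with the hook opening towards −x. Next I need the stand yaw and the grip position by rays.

Run:
```python
from h import *
p=robot.camera_params("top"); ps=robot.camera_params("scene")
print("plate",[onplane(p,u,v,.01)[:2].round(3).tolist() for u,v in((269.7,170),(323.3,172.7),(320.9,217.6),(267.3,213.9))])
print("col",onplane(p,293.4,190.2,.16)[:2], onplane(ps,270+428/5,190+210/4.5,.16)[:2])
print("bar/ bail ends top z.153", [onplane(p,240+u/3.3,160+v/3.3,.153)[:2].round(4).tolist() for u,v in((100,257),(232,265))])
print("lips z.162", [onplane(p,240+u/3.3,160+v/3.3,.162)[:2].round(4).tolist() for u,v in((122,288),(198,293))])
g=[(144,231),(184,235),(182,276),(143,272)]
G=np.array([onplane(p,240+u/3.3,160+v/3.3,.207)[:2] for u,v in g]);print(G.round(4).tolist(),G.mean(0))
gs=[(275,42),(305,32),(334,44),(304,58)]
S=np.array([onplane(ps,270+u/5,190+v/4.5,.207)[:2] for u,v in gs]);print(S.round(4).tolist(),S.mean(0))
```

```text
plate [[0.743, 0.117], [0.74, -0.001], [0.64, 0.002], [0.645, 0.119]]
col [0.6716194  0.06110898] [0.67927588 0.05665348]
bar/ bail ends top z.153 [[0.5783, 0.103], [0.5758, 0.0257]]
lips z.162 [[0.5598, 0.0892], [0.5581, 0.0451]]
[[0.5882, 0.0761], [0.5866, 0.0537], [0.5636, 0.0542], [0.5653, 0.0759]] [0.57595159 0.06495575]
[[0.5723, 0.054], [0.5734, 0.0714], [0.5906, 0.0745], [0.5924, 0.0548]] [0.58216653 0.06369138]
```

```bash
python3 -m handwheel '[[[1.8,-2.8,1],-3.6],[[1.8,-2.8,1],-3.6],[[1.8,-2.8,1],-3.6],[[1.8,-2.8,1],-3.6],[[1.8,-2.8,1],-3.6],[[1.8,-2.8,1],-3.6],[[1.8,-2.8,1],-3.6],[[1.8,-2.8,0],-3.6],[[1.8,-2.8,0],-3.6],[[1.8,-2.8,0],-3.6]]' 1 40
python3 -m handwheel '[[[1.8,-2.8,0],-3.6],[[1.8,-2.8,0],-3.6],[[1.8,-2.8,0],-3.6],[[1.8,-2.8,0],-3.6],[[1.8,-2.8,0],-3.6],[[1.8,-2.8,0],-3.6],[[1.8,-2.8,0],-3.6],[[1.8,-2.8,0],-3.6],[[1,-2.8,0],-3.6],[[0,-2.8,0],-3.6]]'
python3 -m handwheel '[[[0,0,0],0],[[0,0,0],0],[[0,0,0],0],[[0,0,0],0],[[0,0,0],0],[[0,0,0],0],[[0,0,0],0],[[0,0,0],0],[[0,0,0],0],[[0,0,0],0]]'
```

```text
time: 0.93
position: [0.4061, 0.3546, 0.3012]
orientation: [3.142, 0.0, 2.17]
ft_force: [0.4, 0.5, 0.2]
grip_width: 0.0855
finger_force: 0.0
time: 1.77
position: [0.5609, 0.0744, 0.3004]
orientation: [-3.141, 0.0, 1.54]
ft_force: [0.2, -0.3, -0.0]
grip_width: 0.0854
finger_force: 0.0
time: 2.6
position: [0.5596, 0.0764, 0.3013]
orientation: [3.142, -0.0, 1.545]
ft_force: [0.4, -0.8, 0.3]
grip_width: 0.0852
finger_force: 0.0
```

```bash
python3 -m handwheel '[[[1,-0.6,0],0],[[0.95,-0.6,0],0],[[0,0,-2],0],[[0,0,-2],0],[[0,0,-2],0],[[0,0,-2],0],[[0,0,-2],0],[[0,0,-1.5],0],[[0,0,-1],0],[[0,0,-0.6],0]]'
python3 - <<'E'
from h import *
s=robot.read_state();print(s["position"])
im,d,p=grab("scene"); i2,d2,p2=grab("top")
a=cv2.resize(im[160:270,270:410],None,fx=4,fy=4,interpolation=2)
b=cv2.resize(i2[180:280,240:340],(440,440),interpolation=2)
cv2.imwrite("pics/c3.png",a[...,::-1])
E
```

```text
time: 3.43
position: [0.579, 0.0635, 0.1684]
orientation: [-3.139, 0.0, 1.544]
ft_force: [0.1, -0.3, 0.4]
grip_width: 0.0858
finger_force: 0.0
[0.57897012 0.06347701 0.168399  ]
```

View pics/c3.png

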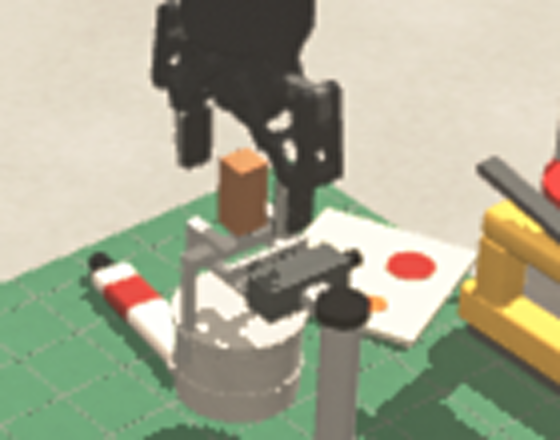

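The fingers straddle the grip: tips at about crop (190,160) and (298,220), grip at (243,190). Now I close gently.

```bash
python3 -m handwheel '[[[0,0,0],0],[[0,0,0],0],[[0,0,0],0],[[0,0,0],0],[[0,0,0],0],[[0,0,0],0],[[0,0,0],0],[[0,0,0],0],[[0,0,0],0],[[0,0,0],0]]' 0 20
python3 -m handwheel '[[[0,0,0],0],[[0,0,0],0],[[0,0,0],0],[[0,0,0],0],[[0,0,0],0],[[0,0,0],0],[[0,0,0],0],[[0,0,0],0],[[0,0,0],0],[[0,0,0],0]]' 0 50
```

```text
time: 4.37
position: [0.5788, 0.0642, 0.1711]
orientation: [-3.141, 0.0, 1.544]
ft_force: [-4.2, 0.4, 5.4]
grip_width: 0.022
finger_force: 20.5
time: 5.2
position: [0.5788, 0.0642, 0.1711]
orientation: [-3.141, 0.0, 1.544]
ft_force: [-4.0, -0.9, 5.8]
grip_width: 0.0213
finger_force: 50.9
```

```bash
python3 -m handwheel '[[[0,0,0.02],0],[[0,0,0.02],0],[[0,0,0.02],0],[[0,0,0.02],0],[[0,0,0.02],0],[[0,0,0],0],[[0,0,0],0],[[0,0,0],0],[[0,0,0],0],[[0,0,0],0]]'
python3 -m handwheel '[[[0.05,0,0],0],[[0.05,0,0],0],[[0.05,0,0],0],[[0.05,-0.01,0],0],[[0.05,0,0],0],[[0.05,0,0],0],[[0,0,0],0],[[0,0,0],0],[[0,0,0],0],[[0,0,0],0]]'
```

```text
time: 6.03
position: [0.5789, 0.0642, 0.1711]
orientation: [-3.141, 0.0, 1.544]
ft_force: [-3.2, -0.5, 4.7]
grip_width: 0.0214
finger_force: 50.7
time: 6.87
position: [0.5805, 0.0641, 0.1711]
orientation: [-3.138, 0.0, 1.544]
ft_force: [-8.0, 0.2, 7.4]
grip_width: 0.0213
finger_force: 51.0
```

```bash
python3 -m handwheel '[[[0,0,0.05],0],[[0,0,0.05],0],[[0,0,0.05],0],[[0,0,0.05],0],[[0,0,0],0],[[0,0,0],0],[[0,0,0],0],[[0,0,0],0],[[0,0,0],0],[[0,0,0],0]]'
```

```text
time: 7.7
position: [0.5822, 0.0641, 0.1733]
orientation: [3.141, -0.0, 1.544]
ft_force: [0.5, 0.2, -4.1]
grip_width: 0.0213
finger_force: 49.4
```

```bash
python3 -m handwheel '[[[0,0,-0.05],0],[[0,0,-0.05],0],[[0.05,0,0],0],[[0.05,-0.01,0],0],[[0.05,0,0],0],[[0.05,0,0],0],[[0.05,0,0],0],[[0.05,0,0],0],[[0,0,0],0],[[0,0,0],0]]'
python3 -m handwheel '[[[0.05,0,0],0],[[0.05,0,0],0],[[0.05,0,0],0],[[0.05,-0.01,0],0],[[0.05,0,0],0],[[0.05,0,0],0],[[0,0,0],0],[[0,0,0],0],[[0,0,0],0],[[0,0,0],0]]'
```

```text
time: 8.53
position: [0.5852, 0.064, 0.1723]
orientation: [3.142, 0.0, 1.544]
ft_force: [0.1, 0.0, -3.3]
grip_width: 0.0215
finger_force: 49.4
time: 9.37
position: [0.5881, 0.0639, 0.1723]
orientation: [-3.142, 0.0, 1.544]
ft_force: [0.7, 0.1, -5.7]
grip_width: 0.0214
finger_force: 49.4
```

```bash
for i in 1 ; do python3 -m handwheel '[[[0.05,0,0],0],[[0.05,0,0],0],[[0.05,0,0],0],[[0.05,-0.01,0],0],[[0.05,0,0],0],[[0.05,0,0],0],[[0,0,0],0],[[0,0,0],0],[[0,0,0],0],[[0,0,0],0]]'; done
python3 -m handwheel '[[[0.05,0,0],0],[[0.05,0,0],0],[[0.05,0,0],0],[[0.05,-0.01,0],0],[[0,0,0],0],[[0,0,0],0],[[0,0,0],0],[[0,0,0],0],[[0,0,0],0],[[0,0,0],0]]'
```

```text
time: 10.2
position: [0.5911, 0.0638, 0.1723]
orientation: [-3.142, 0.0, 1.544]
ft_force: [-0.3, -0.1, -3.5]
grip_width: 0.0213
finger_force: 49.4
time: 11.03
position: [0.5931, 0.0637, 0.1723]
orientation: [-3.142, 0.0, 1.544]
ft_force: [0.8, -0.7, -3.7]
grip_width: 0.0214
finger_force: 49.4
```

```bash
python3 -m handwheel '[[[0.05,0,0],0],[[0.05,0,0],0],[[0.05,0,0],0],[[0.05,-0.01,0],0],[[0,0,0],0],[[0,0,0],0],[[0,0,0],0],[[0,0,0],0],[[0,0,0],0],[[0,0,0],0]]'
python3 -m handwheel '[[[0.05,0,0],0],[[0.05,0,0],0],[[0.05,0,0],0],[[0.05,-0.01,0],0],[[0,0,0],0],[[0,0,0],0],[[0,0,0],0],[[0,0,0],0],[[0,0,0],0],[[0,0,0],0]]'
```

```text
time: 11.87
position: [0.5951, 0.0636, 0.1722]
orientation: [-3.142, 0.0, 1.544]
ft_force: [0.3, -0.2, -4.4]
grip_width: 0.0214
finger_force: 49.4
time: 12.7
position: [0.5969, 0.0635, 0.1722]
orientation: [-3.141, -0.0, 1.544]
ft_force: [-3.9, 1.0, -3.8]
grip_width: 0.0216
finger_force: 49.8
```

```bash
python3 -m handwheel '[[[0.05,0,0],0],[[0.05,0,0],0],[[0.05,0,0],0],[[0.05,-0.01,0],0],[[0,0,0],0],[[0,0,0],0],[[0,0,0],0],[[0,0,0],0],[[0,0,0],0],[[0,0,0],0]]'
python3 -m handwheel '[[[0.05,0,0],0],[[0.05,0,0],0],[[0.05,0,0],0],[[0.05,-0.01,0],0],[[0.05,0,0],0],[[0,0,0],0],[[0,0,0],0],[[0,0,0],0],[[0,0,0],0],[[0,0,0],0]]'
```

```text
time: 13.53
position: [0.5988, 0.0634, 0.1721]
orientation: [-3.141, -0.0, 1.544]
ft_force: [-4.8, 0.8, -2.3]
grip_width: 0.0212
finger_force: 49.9
time: 14.37
position: [0.6008, 0.0634, 0.1721]
orientation: [-3.14, -0.0, 1.544]
ft_force: [-6.6, 1.5, -2.0]
grip_width: 0.0215
finger_force: 50.2
```

```bash
python3 -m handwheel '[[[0.05,0,0],0],[[0.05,0,0],0],[[0.05,0,0],0],[[0.05,-0.01,0],0],[[0,0,0],0],[[0,0,0],0],[[0,0,0],0],[[0,0,0],0],[[0,0,0],0],[[0,0,0],0]]'
python3 - <<'E'
from h import *
f=[]
for i in range(4):
    im,d,p=grab("scene"); f.append(robot.read_state()["ft_force"])
print(np.mean(f,0),robot.read_state()["position"])
a=cv2.resize(im[160:270,270:410],None,fx=4,fy=4,interpolation=2)
cv2.imwrite("pics/c4.png",a[...,::-1])
E
```

```text
time: 15.2
position: [0.6022, 0.0633, 0.1718]
orientation: [-3.138, -0.0, 1.544]
ft_force: [-7.7, 0.7, -2.1]
grip_width: 0.0213
finger_force: 50.3
[-7.67801171  0.75092518 -1.7763824 ] [0.60222175 0.06325327 0.17181575]
```

View pics/c4.png

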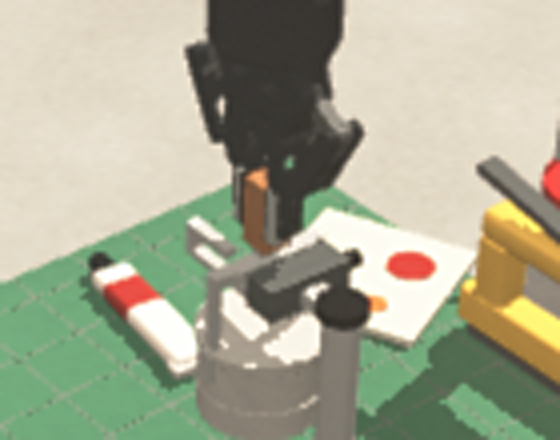

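The bar is pressed against the keeper and behind the lips, with the near lip's end at crop (235,250). The 7.7 N reading means about 7 mm of keeper travel. Now I lift while holding it pressed.

```bash
python3 -m handwheel '[[[0,0,0.1],0],[[0,0,0.1],0],[[0,0,0.1],0],[[0,0,0.1],0],[[0,0,0.1],0],[[0,0,0.1],0],[[0,0,0],0],[[0,0,0],0],[[0,0,0],0],[[0,0,0],0]]'
```

```text
time: 16.23
position: [0.6013, 0.0631, 0.1762]
orientation: [-3.136, 0.0, 1.544]
ft_force: [-6.5, 0.7, -7.1]
grip_width: 0.0214
finger_force: 49.8
```

```bash
python3 -m handwheel '[[[0.05,0,0],0],[[0.05,0,0],0],[[0.05,0,0],0],[[0,0,0.1],0],[[0,0,0.1],0],[[0,0,0.1],0],[[0,0,0.1],0],[[0,0,0],0],[[0,0,0],0],[[0,0,0],0]]'
```

```text
time: 17.07
position: [0.6024, 0.063, 0.18]
orientation: [-3.135, 0.0, 1.544]
ft_force: [-7.6, 0.8, -5.6]
grip_width: 0.0211
finger_force: 49.6
```

```bash
python3 -m handwheel '[[[0,0,0.1],0],[[0,0,0.1],0],[[0,0,0.1],0],[[0,0,0.1],0],[[0,0,0.1],0],[[0,0,0.1],0],[[0,0,0.1],0],[[0,0,0],0],[[0,0,0],0],[[0,0,0],0]]'
python3 -m handwheel '[[[0,0,0.1],0],[[0,0,0.1],0],[[0,0,0.1],0],[[0,0,0.1],0],[[0,0,0.1],0],[[0,0,0.1],0],[[0,0,0.1],0],[[0,0,0],0],[[0,0,0],0],[[0,0,0],0]]'
```

```text
time: 17.9
position: [0.6052, 0.0632, 0.1893]
orientation: [3.141, 0.0, 1.544]
ft_force: [-0.7, -0.6, -3.8]
grip_width: 0.0217
finger_force: 49.6
time: 18.73
position: [0.6051, 0.0632, 0.1962]
orientation: [-3.142, -0.0, 1.544]
ft_force: [-0.4, 0.4, -4.7]
grip_width: 0.0216
finger_force: 49.6
```

```bash
python3 -m handwheel '[[[-0.1,0,-0.1],0],[[-0.2,0,-0.1],0],[[-0.2,0.01,0],0],[[-0.2,0.01,0],0],[[-0.2,0.01,0],0],[[-0.2,0.01,0],0],[[-0.1,0,0],0],[[0,0,0],0],[[0,0,0],0],[[0,0,0],0]]'
```

```text
time: 19.57
position: [0.5932, 0.0636, 0.1944]
orientation: [3.141, -0.0, 1.544]
ft_force: [0.4, 0.2, -4.5]
grip_width: 0.0215
finger_force: 49.7
```

```bash
python3 -m handwheel '[[[-0.2,0,0],0],[[-0.3,0.01,0],0],[[-0.3,0.01,0],0],[[-0.3,0.01,0],0],[[-0.3,0.01,0],0],[[-0.3,0.01,0],0],[[-0.3,0.01,0],0],[[-0.3,0.01,0],0],[[-0.3,0.01,0],0],[[-0.3,0.01,0],0]]'
```

```text
time: 20.4
position: [0.5638, 0.0645, 0.1943]
orientation: [3.142, -0.0, 1.544]
ft_force: [0.5, 0.3, -5.7]
grip_width: 0.0215
finger_force: 49.6
```

```bash
python3 -m handwheel '[[[-0.6,0.02,0],0],[[-0.8,0.02,0],0],[[-0.8,0.02,0],0],[[-0.8,0.02,0],0],[[-0.8,0.02,0],0],[[-0.8,0.02,0],0],[[-0.8,0.02,0],0],[[-0.8,0.02,0],0],[[-0.6,0.02,0],0],[[-0.3,0,0],0]]'
python3 - <<'E'
from h import *
print(robot.read_state()["ft_force"])
im,d,p=grab("scene"); i2,d2,p2=grab("top")
a=cv2.resize(im[150:310,220:410],None,fx=4*.9,fy=4*.9,interpolation=2)
cv2.imwrite("pics/c5.png",a[...,::-1])
E
```

```text
time: 21.23
position: [0.492, 0.0663, 0.1943]
orientation: [-3.141, -0.0, 1.544]
ft_force: [0.1, 0.5, -4.7]
grip_width: 0.0215
finger_force: 49.6
[ 0.08033728  0.52199222 -4.68470747]
```

View pics/c5.png

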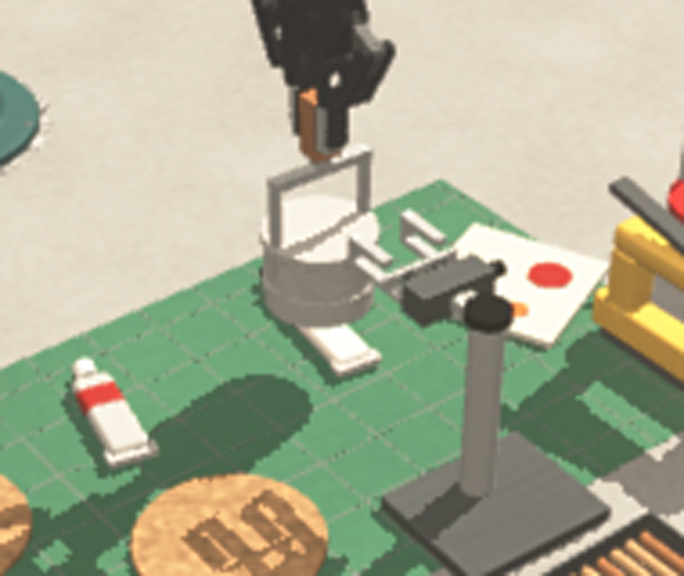

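The pot is clear of the hook and hanging upright, with the bail at crop (320,190) and the hook tips at (375,250). Next I carry it to the mat.

```bash
python3 -m handwheel '[[[0,-0.4,0],0],[[0,-0.8,0],0],[[0,-1.2,0],0],[[0,-1.6,0],0],[[-0.1,-2,0],0],[[-0.1,-2.2,0],0],[[-0.1,-2.4,0],0],[[-0.1,-2.4,0],0],[[-0.1,-2.4,0],0],[[-0.1,-2.4,0],0]]'
python3 -m handwheel '[[[-0.1,-2.4,0],0],[[-0.1,-2.2,0],0],[[-0.1,-2,0],0],[[-0.1,-1.8,0],0],[[-0.1,-1.6,0],0],[[-0.1,-1.3,0],0],[[-0.1,-0.9,0],0],[[-0.1,-0.6,0],0],[[0,-0.4,0],0],[[0,0,0],0]]'
```

```text
time: 22.17
position: [0.4868, -0.1142, 0.1943]
orientation: [-3.142, 0.001, 1.544]
ft_force: [1.5, 0.3, -4.6]
grip_width: 0.0214
finger_force: 49.7
time: 23.0
position: [0.479, -0.2442, 0.1942]
orientation: [-3.142, -0.0, 1.544]
ft_force: [0.2, -0.2, -4.7]
grip_width: 0.0216
finger_force: 49.6
```

```bash
python3 -m handwheel '[[[0,0,-0.3],0],[[0,0,-0.6],0],[[0,0,-0.6],0],[[0,0,-0.6],0],[[0,0,-0.6],0],[[0,0,-0.6],0],[[0,0,-0.5],0],[[0,0,-0.4],0],[[0,0,-0.2],0],[[0,0,0],0]]'
python3 - <<'E'
from h import *
im,d,p=grab("scene")
a=cv2.resize(im[190:360,120:330],None,fx=3.5,fy=3.5,interpolation=2)
cv2.imwrite("pics/c6.png",a[...,::-1]); print(robot.read_state()["position"],robot.read_state()["ft_force"])
E
```

```text
time: 23.83
position: [0.4787, -0.2435, 0.1496]
orientation: [-3.141, -0.001, 1.544]
ft_force: [-1.8, -0.4, -4.3]
grip_width: 0.0212
finger_force: 49.6
[ 0.47898748 -0.24367401  0.15001059] [-0.11081899  0.33704227 -5.09227569]
```

View pics/c6.png

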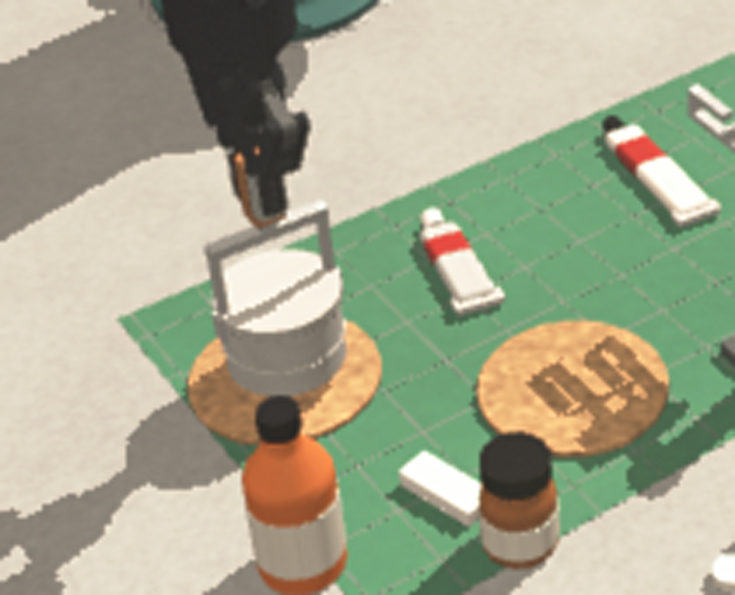

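The pot hangs over the mat: pot foot at crop (285,370), mat at (285,380). I lower it the rest slowly.

```bash
python3 -m handwheel '[[[0,0,-0.2],0],[[0,0,-0.2],0],[[0,0,-0.2],0],[[0,0,-0.2],0],[[0,0,-0.1],0],[[0,0,-0.1],0],[[0,0,-0.05],0],[[0,0,0],0],[[0,0,0],0],[[0,0,0],0]]'
python3 -m handwheel '[[[0,0,-0.03],0],[[0,0,-0.03],0],[[0,0,-0.03],0],[[0,0,-0.03],0],[[0,0,-0.03],0],[[0,0,-0.03],0],[[0,0,0],0],[[0,0,0],0],[[0,0,0],0],[[0,0,0],0]]'
```

```text
time: 24.72
position: [0.4792, -0.2438, 0.1399]
orientation: [3.141, 0.0, 1.544]
ft_force: [-0.0, 0.6, -4.8]
grip_width: 0.0213
finger_force: 49.7
time: 25.55
position: [0.4791, -0.2437, 0.138]
orientation: [-3.142, -0.0, 1.544]
ft_force: [-0.4, -0.2, -5.2]
grip_width: 0.0216
finger_force: 49.7
```

```bash
python3 -m handwheel '[[[0,0,-0.03],0],[[0,0,-0.03],0],[[0,0,-0.03],0],[[0,0,-0.03],0],[[0,0,0],0],[[0,0,0],0],[[0,0,0],0],[[0,0,0],0],[[0,0,0],0],[[0,0,0],0]]'
```

```text
time: 26.38
position: [0.4792, -0.2439, 0.1374]
orientation: [3.141, 0.0, 1.544]
ft_force: [-3.5, 0.8, 4.7]
grip_width: 0.0218
finger_force: 50.8
```

```bash
python3 -m handwheel '[[[0,0,-0.02],0],[[0,0,-0.02],0],[[0,0,-0.02],0],[[0,0,-0.02],0],[[0,0,0],0],[[0,0,0],0],[[0,0,0],0],[[0,0,0],0],[[0,0,0],0],[[0,0,0],0]]'
```

```text
time: 27.22
position: [0.4793, -0.244, 0.1374]
orientation: [3.141, 0.001, 1.544]
ft_force: [-4.6, 1.7, 9.6]
grip_width: 0.0213
finger_force: 51.4
```

```bash
python3 -m handwheel '[[[0,0,0.03],0],[[0,0,0.03],0],[[0,0,0.03],0],[[0,0,0.02],0],[[0,0,0],0],[[0,0,0],0],[[0,0,0],0],[[0,0,0],0],[[0,0,0],0],[[0,0,0],0]]' 0 20
```

```text
time: 28.05
position: [0.4793, -0.2439, 0.1373]
orientation: [3.141, 0.0, 1.544]
ft_force: [-3.3, 0.8, 6.0]
grip_width: 0.0212
finger_force: 51.0
```

```bash
python3 -m handwheel '[[[0,0,0],0],[[0,0,0],0],[[0,0,0],0],[[0,0,0],0],[[0,0,0],0],[[0,0,0],0],[[0,0,0],0],[[0,0,0],0],[[0,0,0],0],[[0,0,0],0]]' 0.6 20
```

```text
time: 28.88
position: [0.4791, -0.2437, 0.1371]
orientation: [3.142, 0.0, 1.544]
ft_force: [-1.0, 0.3, -0.2]
grip_width: 0.0513
finger_force: 0.0
```

```bash
python3 -m handwheel '[[[0,0,0.3],0],[[0,0,0.6],0],[[0,0,1],0],[[0,0,1.4],0],[[0,0,1.8],0],[[0,0,2],0],[[0,0,2],0],[[0,0,2],0],[[0,0,2],0],[[0,0,1],0]]'
python3 -m handwheel '[[[0,0,0.5],0],[[0,0,0],0],[[0,0,0],0],[[0,0,0],0],[[0,0,0],0],[[0,0,0],0],[[0,0,0],0],[[0,0,0],0],[[0,0,0],0],[[0,0,0],0]]'
python3 - <<'E'
from h import *
im,d,p=grab("scene")
a=cv2.resize(im[150:380,120:440],None,fx=2.4,fy=2.4,interpolation=2)
cv2.imwrite("pics/c7.png",a[...,::-1]); print(robot.read_state()["position"],robot.read_state()["ft_force"])
c=cloud(p,d); hs=cv2.cvtColor(im,cv2.COLOR_RGB2HSV)
w=(abs(c[...,0]-.478)<.06)&(abs(c[...,1]+.245)<.06)&(c[...,2]>.135)&(c[...,2]<.16); print(w.sum(),c[w].min(0),c[w].max(0))
E
```

```text
time: 29.72
position: [0.4804, -0.2444, 0.2825]
orientation: [3.137, 0.003, 1.544]
ft_force: [0.0, -0.3, 0.7]
grip_width: 0.0512
finger_force: 0.0
time: 30.55
position: [0.4791, -0.2437, 0.283]
orientation: [-3.141, -0.0, 1.544]
ft_force: [-1.4, -0.4, -0.7]
grip_width: 0.0507
finger_force: 0.0
[ 0.47911902 -0.24374389  0.28304036] [ 0.90056277 -0.45836143  0.22170195]
114 [ 0.46914116 -0.25512019  0.13508522] [ 0.49410837 -0.23261568  0.15924966]
```

View pics/c7.png

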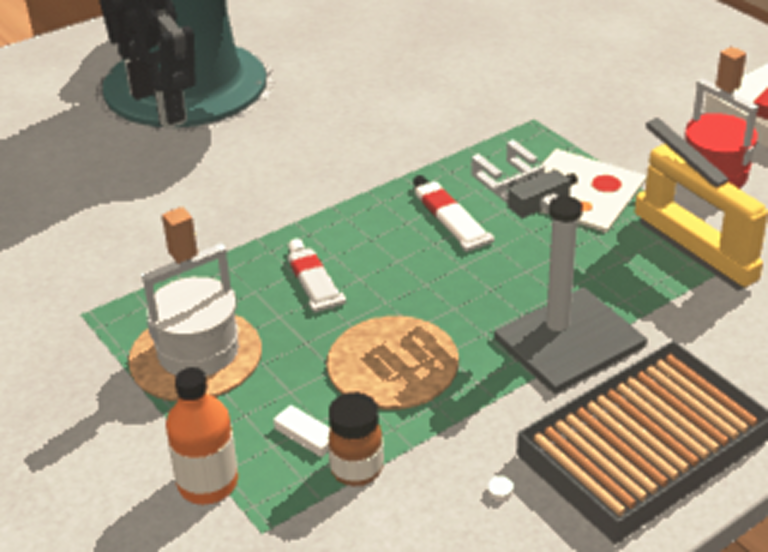

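The pot stands upright and centred on the mat at crop (195,340). The gripper is clear above it and everything else is where it was.

```bash
python3 -c "
from workcell import robot
print(robot.close_job())"
```

```text
the job is handed in; nothing more can be done
None
```

I took the pot off the locking hook by its grip, with no more than about 8 N measured at the wrist while working it off the hook. It now stands upright in the middle of the cork mat nearest the robot's base, released and with nothing else disturbed, and the job was handed in at about 31 s.

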